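# Seal the paint pot crosswise

### The arm

A 6-joint arm with a two-finger parallel gripper is mounted at the origin on the work surface. World frame = base frame: x ahead of the robot, y to its left, z up, the work surface at z = 0. Lengths are in m, angles in rad, forces in N, time in s.
With the tool pointing down it reaches from about 0.3 to 0.775 m from the base axis. Payload 14.6 kg.
Tool frame: the origin (TCP) lies midway between the tips of the shut fingers; the grasp point (between the pads) lies 19 mm behind it (manip.hold_point_z is the z of the grasp point in the tool frame, in m); z points along the fingers, y is the line along which they close (so a half turn about z gives the same grasp; the last joint's range is limited). The gripper opens to 94 mm and grips with 3 to 60 N. Pads are 16 mm wide; open, the fingers measure 119 mm over their backs; the gripper's body (75 mm by 177 mm) begins 78 mm behind the grasp point.
Start: joints at [-1.363, 0.3, 1.521, -0, 1.321, -0.067], TCP at [0.149, -0.529, 0.205] pointing down, gripper open.
Joint ranges: [-3.03, 3.03], [-0.79, 2.21], [0.23, 2.52], [-1.04, 4.18], [0, 3.07], [-2.55, 2.55]. Speed limits (rad/s): [2.22, 2.22, 2.57, 3.14, 3.14, 3.14].

### API

Orientations are given as a unit quaternion [x, y, z, w].
In Python, from workcell import manip, imaging, job gives the robot as it stands. The module is installed in compiled form; this text tells all that it offers.
- The arm moves only by the shell command python3 -m inch 'ROWS' [FORCE]. ROWS is JSON, a list of rows, each an object of numbers: "dx", "dy", "dz": the shift along the tool's x, y, z each as a share of 40 mm, from -1 to 1; "wx", "wy", "wz": the turn, a rotation vector about the tool's x, y, z each as a share of 6 degrees, from -1 to 1; "fingers": the gripper command: -1 is fully open, 1 is shut, values between are in proportion. In form: [{"dx": .., "dy": .., "dz": .., "wx": .., "wy": .., "wz": .., "fingers": ..}, ...]. A call has 1 to 12 rows; each row shifts and turns the commanded pose from where the row before left it, along the tool's axes as they then stand; what a row does not reach is not made up. A row lasts 1/10 s, in which the tool goes at most 50 mm and 8.59 degrees, less where a joint would pass 70% of its speed; a pose out of reach is approached as far as the arm can. A call with a number of a shift or a turn outside -1 to 1 is refused whole. A call with a gripper value outside its range is refused whole. The fingers move at their own pace and stop on an object; FORCE is the grip in N (left out, the last holds). Time passes only in rows, so rows that do not move let the fingers close. It gives the time, the measured TCP pose, the force, the opening and the grip force at its end, in the units of the state.
- manip.observe(): the state, without advancing time (a new reading comes with each control period).
- imaging.get_image(name): name is "scene" or "side" or "wrist"; returns the picture (480x640x3 uint8, red, green, blue); there is no depth.
- imaging.camera_params(name): a dict with "intrinsics" (3x3 intrinsics, pixels), "position" and "orientation" of the camera in the world. Camera axes: x right, y up, looking along -z (the intrinsics and any distortion apply to the point x, -y, -z); pixel columns grow to the right and rows downward; lengths in m; the calibration is good to about 2 mm. The wrist camera is an equidistant fisheye: a pixel r from the principal point sees the ray r / f radians off the axis. A picture is of the moment at which its call begins: read the wrist's pose just before it. camera_params takes no time and is no camera call; for the wrist camera it gives the pose at the moment of the call.
- job.finish_job(): hands the job in; it is judged then, once.
The state is a dict: "t": time; "qpos": joint angles; "joint_vel": joint speeds; "tau": joint torques, N m; "ee_pos": TCP position; "tcp_rot": TCP orientation; "force": force on the tool from outside, world axes, zero at the start; "torque": the same for the moment, N m; "gripper_width": finger opening in m; "grip_force": force on a finger pad.
Only numpy, scipy, OpenCV 4.12 (cv2) and the standard library are available. Lean on these libraries where they do the work, as an engineer would, in place of code of your own. Each camera call takes 0.05 s, during which the arm holds its last target. There are 200 camera calls.

### The job

Seal the paint pot by pressing its four lid catches down with the fingertips, one after another and crosswise: the blue catch first, then the yellow one opposite, then the red, and last the green. Press each straight and lightly, just until it is fully down, and do not push a catch before its turn. Grip and lift nothing, and leave the pot, the loose black cap on its lid and the things around it where they stand.

Things in the scene. Friction and masses are not known exactly. Their poses are not given: they have to be found in the camera images.
- pot: Loose paint pot (all sizes here in mm), about 0.9 kg, diameter 156, grey lid of diameter 168, flat lid top 145 above the origin. Origin: centre of the underside, z up. The four catches stand on the lid on a circle of radius 62 about its axis, in the pot's own frame: blue at +x, red at +y, yellow at -x (across from blue), green at -y (across from red). Any yaw.
- dust_cap: Loose black plastic cap standing on the middle of the pot's lid, diameter 32, 21 high; origin at the centre of its underside. Stays where it is.
- tray: Fixed low aluminium tray 320 x 560 (x, y), floor 6 above the table, rim 12 high; origin under its centre, at table height. The pot and the bystanders stand on it.
- catch_blue (a joint): Travel of the blue catch in m: 0 = fully raised, 0.012 = fully down against its stop; starts at 0 to 0.002. Slides straight down with about 3 N of friction (no spring) and stays where it is left, with a stop at 0.012.
- catch_blue_top (a point): Centre of the flat top of the blue catch: a blue cap 26 in diameter over a black collar of diameter 36, 6 high. The top is 28 above the lid when the catch is raised, 16 when fully down. The cap is sprung on the catch (2 N per mm, gives at most 7 under the finger and returns), so the finger goes a few mm lower while pressing. The point moves with the cap.
- catch_yellow (a joint): Travel of the yellow catch in m: 0 = fully raised, 0.012 = fully down against its stop; starts at 0 to 0.002. Slides straight down with about 3 N of friction (no spring) and stays where it is left, with a stop at 0.012.
- catch_yellow_top (a point): Centre of the flat top of the yellow catch: a yellow cap 26 in diameter over a black collar of diameter 36, 6 high. The top is 28 above the lid when the catch is raised, 16 when fully down. The cap is sprung on the catch (2 N per mm, gives at most 7 under the finger and returns), so the finger goes a few mm lower while pressing. The point moves with the cap.
- catch_red (a joint): Travel of the red catch in m: 0 = fully raised, 0.012 = fully down against its stop; starts at 0 to 0.002. Slides straight down with about 3 N of friction (no spring) and stays where it is left, with a stop at 0.012.
- catch_red_top (a point): Centre of the flat top of the red catch: a red cap 26 in diameter over a black collar of diameter 36, 6 high. The top is 28 above the lid when the catch is raised, 16 when fully down. The cap is sprung on the catch (2 N per mm, gives at most 7 under the finger and returns), so the finger goes a few mm lower while pressing. The point moves with the cap.
- catch_green (a joint): Travel of the green catch in m: 0 = fully raised, 0.012 = fully down against its stop; starts at 0 to 0.002. Slides straight down with about 3 N of friction (no spring) and stays where it is left, with a stop at 0.012.
- catch_green_top (a point): Centre of the flat top of the green catch: a green cap 26 in diameter over a black collar of diameter 36, 6 high. The top is 28 above the lid when the catch is raised, 16 when fully down. The cap is sprung on the catch (2 N per mm, gives at most 7 under the finger and returns), so the finger goes a few mm lower while pressing. The point moves with the cap.
- cup_large: Bystander, loose open white plastic mixing cup, rim diameter 96, 125 high; origin at the centre of its underside. Stands on the tray beside the pot.
- cup_small: Bystander, loose open clear plastic mixing cup, rim diameter 72, 85 high; origin at the centre of its underside. Stands on the tray beside the pot.
- tin: Bystander, loose closed metal tin with a red label, diameter 84, 115 high; origin at the centre of its underside. Stands on the tray beside the pot.
- gun_cup: Bystander, loose glass jar with blue label and black lid, diameter 76, 105 high; origin at the centre of its underside. Stands on the tray beside the pot.
- spatula: Bystander, loose blue-handled spatula 200 long lying on the table to the left of the tray; origin on its underside.
Not all that is in view belongs to the job. There is more than one size of the dust_cap; the job needs the smaller.

How it is judged:
By the outcome, as a careful person would: the job done as asked, in the order asked, and still so for the second after the job is handed in, with the robot touching nothing.
It also fails if it takes over 54 s, if anything falls off the work surface, if the arm or the gripper's body presses on something with over 40 N, if the wrist force passes 120 N, or if a joint passes its speed limit or range.

## Working session

There is one attempt and no reset: what is moved stays moved. The work goes in short steps, Python scripts to look and compute and a shell command to move; the robot and the scene stay as the last step left them, time stands still between calls to the robot, and variables do not carry over. Pictures are saved under pics/ and viewed, at most 10 in all, crops included, and the job is handed in when it is done.

```bash
mkdir -p pics
python3 - <<'E'
from workcell import manip, imaging, job
import cv2
s=manip.observe();print(s['t'],s['ee_pos'],s['tcp_rot'],s['gripper_width'])
for n in('scene','side','wrist'):
    p=imaging.camera_params(n);print(n,p)
    im=imaging.get_image(n);cv2.imwrite(f'pics/{n}0.png',im[:,:,::-1])
E
```

```text
0.0 [ 0.14917599 -0.52911021  0.20489009] [ 9.90575698e-01  1.36965210e-01 -5.12368837e-05 -5.61249152e-04] 0.09403477331074478
scene {'intrinsics': array([[497.93905405,   0.        , 322.80438939],
       [  0.        , 497.93905405, 245.02273719],
       [  0.        ,   0.        ,   1.        ]]), 'position': array([ 0.97221719, -0.12783138,  0.92374519]), 'orientation': array([0.25381501, 0.14353256, 0.47327352, 0.83125719])}
side {'intrinsics': array([[534.99877966,   0.        , 322.50439077],
       [  0.        , 534.99877966, 240.50828794],
       [  0.        ,   0.        ,   1.        ]]), 'position': array([0.46551517, 1.13014297, 0.67073094]), 'orientation': array([-0.01005947,  0.50410784,  0.86345463, -0.01483905])}
wrist {'intrinsics': array([[371.64829954,   0.        , 321.62600805],
       [  0.        , 371.64829954, 235.50542479],
       [  0.        ,   0.        ,   1.        ]]), 'position': array([ 0.21942101, -0.50949955,  0.38479223]), 'orientation': array([-0.1004827 ,  0.07695973, -0.59877415,  0.79085393])}
```

View pics/scene0.png

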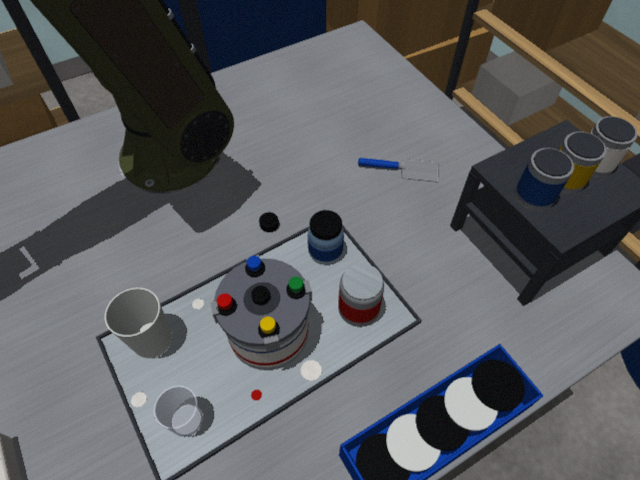

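View pics/side0.png

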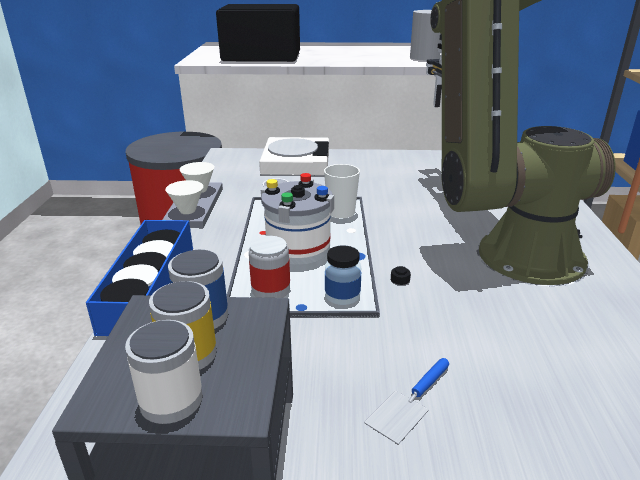

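The scene view shows the pot at about (263,297). Its catches are blue (254,263), red (225,302), yellow (268,325) and green (296,285), with the black cap at (261,295). The side view shows the same four at (322,190), (305,178), (272,185) and (287,198).

```bash
cat > h.py <<'E'
from workcell import manip, imaging
import cv2, numpy as np
from scipy.spatial.transform import Rotation as R
H={'blue':(105,125),'red':(172,8),'yellow':(20,34),'green':(50,80)}
def mask(im,c,s=120,v=60):
    h=cv2.cvtColor(im,cv2.COLOR_RGB2HSV);a,b=H[c]
    hh=h[...,0];m=(hh>=a)&(hh<=b) if a<b else (hh>=a)|(hh<=b)
    return (m&(h[...,1]>s)&(h[...,2]>v)).astype(np.uint8)
def blobs(im,c,amin=20,**k):
    n,l,st,ce=cv2.connectedComponentsWithStats(mask(im,c,**k))
    return [(ce[i],st[i,4],l==i) for i in range(1,n) if st[i,4]>=amin]
def near(im,c,uv,**k):
    return min(blobs(im,c,**k),key=lambda b:np.hypot(*(b[0]-uv)))
def ray(p,uv,fish=False):
    K=p['intrinsics'];x=(uv[0]-K[0,2])/K[0,0];y=(uv[1]-K[1,2])/K[1,1]
    if fish:
        r=np.hypot(x,y);d=np.array([x/r*np.sin(r),-y/r*np.sin(r),-np.cos(r)])
    else: d=np.array([x,-y,-1.])
    return p['position'],R.from_quat(p['orientation']).apply(d/np.linalg.norm(d))
def plane(p,uv,z,fish=False):
    o,d=ray(p,uv,fish);return o+d*(z-o[2])/d[2]
def tri(rs):
    A=sum(np.eye(3)-np.outer(d,d) for o,d in rs);b=sum((np.eye(3)-np.outer(d,d))@o for o,d in rs)
    return np.linalg.solve(A,b)
def fit(P):
    # P: colour->xy ; rigid fit to the known square
    w={'blue':1,'red':1j,'yellow':-1,'green':-1j}
    z={c:complex(*P[c][:2]) for c in P};n=len(z)
    ks=list(z);Z=np.array([z[k] for k in ks]);W=np.array([w[k] for k in ks])*.062
    g=np.sum((Z-Z.mean())*np.conj(W-W.mean()));u=g/abs(g);c=Z.mean()-u*W.mean()
    print('centre',c,'yaw',np.degrees(np.angle(u)),'resid mm',np.round(abs(Z-c-u*W)*1e3,1))
    return {k:c+u*.062*w[k] for k in w}
E
python3 - <<'E'
from h import *
G={'scene':dict(blue=(254,263),red=(225,302),yellow=(268,325),green=(296,285)),'side':dict(blue=(322,190),red=(305,178),yellow=(272,185),green=(287,198))}
P={}
for c in H:
    rs=[]
    for n in G:
        im=cv2.imread(f'pics/{n}0.png')[:,:,::-1].copy();b=near(im,c,G[n][c]);p=imaging.camera_params(n)
        rs.append(ray(p,b[0]));print(c,n,b[0].round(1),b[1],plane(p,b[0],.176).round(4))
    P[c]=tri(rs);print(P[c].round(4))
print({k:np.round(v,4) for k,v in fit(P).items()})
E
```

```text
blue scene [253.3 262.3] 166 [0.5098 0.0054 0.176 ]
blue side [322. 190.] 94 [0.5076 0.0225 0.176 ]
[0.5072 0.0067 0.1696]
red scene [224.  300.6] 193 [ 0.5528 -0.0706  0.176 ]
red side [305.3 176.9] 84 [ 0.55   -0.0525  0.176 ]
[ 0.5503 -0.0698  0.1694]
yellow scene [267.4 324.3] 215 [ 0.6287 -0.0277  0.176 ]
yellow side [271.7 183.2] 86 [ 0.6257 -0.0126  0.176 ]
[ 0.6269 -0.0268  0.1703]
green scene [295.3 282.8] 153 [0.5839 0.0492 0.176 ]
green side [287. 197.] 94 [0.5832 0.062  0.176 ]
[0.5831 0.0505 0.1714]
centre (0.5668886113122907-0.009850966249155126j) yaw 164.57702838360817 resid mm [0.1 0.2 0.5 0.7]
{'blue': np.complex128(0.5071+0.0066j), 'red': np.complex128(0.5504-0.0696j), 'yellow': np.complex128(0.6267-0.0263j), 'green': np.complex128(0.5834+0.0499j)}
```

The two views agree to within 1 mm on the known square of catches. I'll shut the fingers, rise, and go over the pot to check from near.

```bash
python3 -m inch '[{"dz":-0.7,"fingers":1},{"dz":-0.7,"fingers":1},{"dx":0.6,"dy":-0.5,"fingers":1},{"dx":0.6,"dy":-0.5,"fingers":1},{"dx":0.6,"dy":-0.5,"fingers":1},{"dx":0.6,"dy":-0.5,"fingers":1},{"dx":0.6,"dy":-0.5,"fingers":1},{"dx":0.6,"dy":-0.5,"fingers":1},{"dx":0.6,"dy":-0.5,"fingers":1},{"dx":0.6,"dy":-0.5,"fingers":1},{"dx":0.6,"dy":-0.5,"fingers":1},{"dx":0.6,"dy":-0.5,"fingers":1}]' 10
python3 -m inch '[{"dx":0.6,"dy":-0.5,"fingers":1},{"dx":0.6,"dy":-0.5,"fingers":1},{"dx":0.6,"dy":-0.5,"fingers":1},{"dx":0.6,"dy":-0.5,"fingers":1},{"dx":0.6,"dy":-0.5,"fingers":1},{"dx":0.6,"dy":-0.5,"fingers":1},{"dx":0.6,"dy":-0.5,"fingers":1},{"dx":0.6,"dy":-0.5,"fingers":1},{"dx":0.6,"dy":-0.5,"fingers":1},{"fingers":1},{"fingers":1}]'
cat > look.py <<'E'
import sys
from h import *
p=imaging.camera_params('wrist');s=manip.observe();im=imaging.get_image('wrist')
cv2.imwrite(f'pics/{sys.argv[1]}.png',im[:,:,::-1])
print(s['t'],s['ee_pos'].round(4),R.from_quat(s['tcp_rot']).as_matrix().round(3).tolist(),s['force'].round(2),s['gripper_width'])
P0={'blue':.5071+.0066j,'red':.5504-.0696j,'yellow':.6267-.0263j,'green':.5834+.0499j};P={}
for c in H:
    bs=[(plane(p,b[0],.176,True),b) for b in blobs(im,c,amin=60)]
    if not bs: continue
    q,b=min(bs,key=lambda t:abs(complex(*t[0][:2])-P0[c]))
    if abs(complex(*q[:2])-P0[c])<.03: P[c]=q;print(c,b[0].round(1),b[1],q.round(4))
if len(P)>1:print(fit(P))
E
python3 look.py w1
```

```text
0.15 [ 0.1492 -0.5292  0.205 ] [[0.962, 0.271, -0.0], [0.271, -0.962, 0.001], [0.0, -0.001, -1.0]] [-0.18  0.58 -0.48] 0.09377064481487844$[0]: bad value
$[0]: bad value
```

View pics/w1.png

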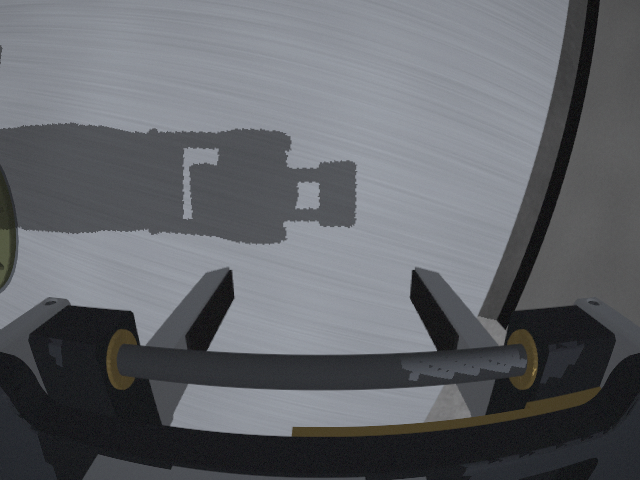

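The wrist picture shows only bare table and the open fingers, since the moves were refused. Each row probably needs all seven keys.

```bash
python3 -m inch '[{"dx":0,"dy":0,"dz":-0.7,"wx":0,"wy":0,"wz":0,"fingers":1},{"dx":0,"dy":0,"dz":-0.7,"wx":0,"wy":0,"wz":0,"fingers":1},{"dx":0.6,"dy":-0.5,"dz":0,"wx":0,"wy":0,"wz":0,"fingers":1},{"dx":0.6,"dy":-0.5,"dz":0,"wx":0,"wy":0,"wz":0,"fingers":1},{"dx":0.6,"dy":-0.5,"dz":0,"wx":0,"wy":0,"wz":0,"fingers":1},{"dx":0.6,"dy":-0.5,"dz":0,"wx":0,"wy":0,"wz":0,"fingers":1},{"dx":0.6,"dy":-0.5,"dz":0,"wx":0,"wy":0,"wz":0,"fingers":1},{"dx":0.6,"dy":-0.5,"dz":0,"wx":0,"wy":0,"wz":0,"fingers":1},{"dx":0.6,"dy":-0.5,"dz":0,"wx":0,"wy":0,"wz":0,"fingers":1},{"dx":0.6,"dy":-0.5,"dz":0,"wx":0,"wy":0,"wz":0,"fingers":1},{"dx":0.6,"dy":-0.5,"dz":0,"wx":0,"wy":0,"wz":0,"fingers":1},{"dx":0.6,"dy":-0.5,"dz":0,"wx":0,"wy":0,"wz":0,"fingers":1}]' 10
```

```text
t: 1.4
ee_pos: [0.3265, -0.2706, 0.2615]
tcp_rot: [0.991, 0.137, 0.0, 0.0]
force: [0.1, 0.1, 0.1]
gripper_width: 0.0021
grip_force: 0.0
```

```bash
python3 -m inch '[{"dx":0.65,"dy":-0.5,"dz":0,"wx":0,"wy":0,"wz":0,"fingers":1},{"dx":0.65,"dy":-0.5,"dz":0,"wx":0,"wy":0,"wz":0,"fingers":1},{"dx":0.65,"dy":-0.5,"dz":0,"wx":0,"wy":0,"wz":0,"fingers":1},{"dx":0.65,"dy":-0.5,"dz":0,"wx":0,"wy":0,"wz":0,"fingers":1},{"dx":0.65,"dy":-0.5,"dz":0,"wx":0,"wy":0,"wz":0,"fingers":1},{"dx":0.65,"dy":-0.5,"dz":0,"wx":0,"wy":0,"wz":0,"fingers":1},{"dx":0.65,"dy":-0.5,"dz":0,"wx":0,"wy":0,"wz":0,"fingers":1},{"dx":0.65,"dy":-0.5,"dz":0,"wx":0,"wy":0,"wz":0,"fingers":1},{"dx":0.65,"dy":-0.5,"dz":0,"wx":0,"wy":0,"wz":0,"fingers":1},{"dx":0.65,"dy":-0.5,"dz":0,"wx":0,"wy":0,"wz":0,"fingers":1},{"dx":0,"dy":0,"dz":0,"wx":0,"wy":0,"wz":0,"fingers":1},{"dx":0,"dy":0,"dz":0,"wx":0,"wy":0,"wz":0,"fingers":1}]'; python3 look.py w2
```

```text
t: 2.6
ee_pos: [0.5218, -0.0085, 0.261]
tcp_rot: [0.991, 0.138, -0.0, -0.0]
force: [-0.9, -0.5, 0.2]
gripper_width: 0.0005
grip_force: 0.0
2.6 [ 0.5218 -0.0085  0.261 ] [[0.962, 0.272, -0.001], [0.272, -0.962, -0.0], [-0.001, -0.0, -1.0]] [-0.88 -0.51  0.21] 0.0005171950871361753
blue [296.1 251.5] 973 [0.5087 0.0078 0.176 ]
red [408.3 225.5] 974 [ 0.5507 -0.0672  0.176 ]
yellow [385.1 110.6] 1042 [ 0.6259 -0.0255  0.176 ]
green [266.  138.3] 1008 [0.5836 0.0502 0.176 ]
centre (0.567226623296848-0.00868512351690091j) yaw 164.2527798801275 resid mm [1.2 1.2 1.  0.9]
{'blue': np.complex128(0.507553582181569+0.008141289174288517j), 'red': np.complex128(0.5504002106056586-0.06835816463217992j), 'yellow': np.complex128(0.6268996644121271-0.025511536208090338j), 'green': np.complex128(0.5840530359880375+0.050987917598378105j)}
```

View pics/w2.png

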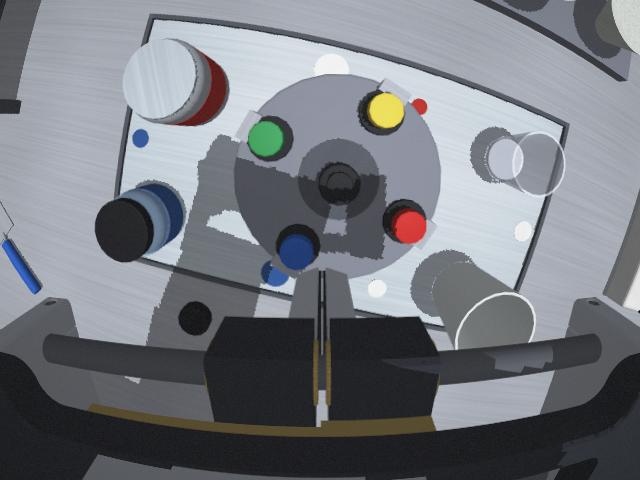

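The wrist view has blue at (296,251), red (408,226), yellow (385,111) and green (266,138), with the cap in the middle at (339,184). It agrees with the first fit to about 1.5 mm, so I'll use the mean. Going over blue and down near its top.

```bash
python3 -m inch '[{"dx":-0.24,"dy":-0.48,"dz":0,"wx":0,"wy":0,"wz":0,"fingers":1},{"dx":0,"dy":0,"dz":0,"wx":0,"wy":0,"wz":0,"fingers":1},{"dx":0,"dy":0,"dz":0.6,"wx":0,"wy":0,"wz":0,"fingers":1},{"dx":0,"dy":0,"dz":0.6,"wx":0,"wy":0,"wz":0,"fingers":1},{"dx":0,"dy":0,"dz":0.6,"wx":0,"wy":0,"wz":0,"fingers":1},{"dx":0,"dy":0,"dz":0,"wx":0,"wy":0,"wz":0,"fingers":1},{"dx":0,"dy":0,"dz":0,"wx":0,"wy":0,"wz":0,"fingers":1}]'; python3 look.py w3
```

```text
t: 3.35
ee_pos: [0.5077, 0.0065, 0.1903]
tcp_rot: [0.991, 0.137, 0.0, 0.0]
force: [-0.4, 0.1, 0.8]
gripper_width: 0.0002
grip_force: 0.0
3.35 [0.5077 0.0065 0.1903] [[0.963, 0.271, 0.0], [0.271, -0.963, -0.0], [0.0, 0.0, -1.0]] [-0.4   0.1   0.78] 0.00017069735886917085
blue [319.3 261.8] 810 [0.5146 0.0099 0.176 ]
red [465.3 236.9] 1645 [ 0.5507 -0.0662  0.176 ]
yellow [438.8  85.5] 1846 [ 0.6255 -0.0249  0.176 ]
green [279.7 118.9] 1877 [0.5835 0.0504 0.176 ]
centre (0.568554332668916-0.007710176953718527j) yaw 163.43492884279308 resid mm [5.5 1.  2.6 3. ]
{'blue': np.complex128(0.5091275460315667+0.009966277157866348j), 'red': np.complex128(0.5508778785573311-0.0671369635910678j), 'yellow': np.complex128(0.6279811193062652-0.0253866310653034j), 'green': np.complex128(0.5862307867805009+0.05171660968363075j)}
```

View pics/w3.png

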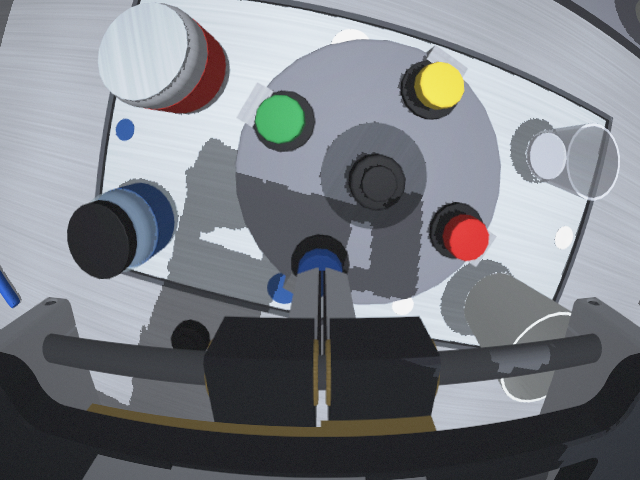

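The closed tips at (321,270) sit centred over the blue cap. Pressing in small steps, reading force.

```bash
python3 -m inch '[{"dx":0,"dy":0,"dz":0.1,"wx":0,"wy":0,"wz":0,"fingers":1},{"dx":0,"dy":0,"dz":0.1,"wx":0,"wy":0,"wz":0,"fingers":1},{"dx":0,"dy":0,"dz":0.1,"wx":0,"wy":0,"wz":0,"fingers":1},{"dx":0,"dy":0,"dz":0.1,"wx":0,"wy":0,"wz":0,"fingers":1},{"dx":0,"dy":0,"dz":0,"wx":0,"wy":0,"wz":0,"fingers":1},{"dx":0,"dy":0,"dz":0,"wx":0,"wy":0,"wz":0,"fingers":1}]'
python3 -m inch '[{"dx":0,"dy":0,"dz":0.1,"wx":0,"wy":0,"wz":0,"fingers":1},{"dx":0,"dy":0,"dz":0.1,"wx":0,"wy":0,"wz":0,"fingers":1},{"dx":0,"dy":0,"dz":0,"wx":0,"wy":0,"wz":0,"fingers":1},{"dx":0,"dy":0,"dz":0,"wx":0,"wy":0,"wz":0,"fingers":1}]'
```

```text
t: 4.0
ee_pos: [0.5076, 0.0072, 0.1736]
tcp_rot: [0.991, 0.137, 0.0, 0.0]
force: [0.5, -0.7, 0.8]
gripper_width: 0.0008
grip_force: 0.6
t: 4.4
ee_pos: [0.5076, 0.0072, 0.1655]
tcp_rot: [0.991, 0.137, 0.0, 0.0]
force: [1.0, 0.8, 4.3]
gripper_width: 0.0005
grip_force: 1.7
```

```bash
python3 -m inch '[{"dx":0,"dy":0,"dz":0.05,"wx":0,"wy":0,"wz":0,"fingers":1},{"dx":0,"dy":0,"dz":0,"wx":0,"wy":0,"wz":0,"fingers":1},{"dx":0,"dy":0,"dz":0,"wx":0,"wy":0,"wz":0,"fingers":1}]'
python3 -m inch '[{"dx":0,"dy":0,"dz":0.03,"wx":0,"wy":0,"wz":0,"fingers":1},{"dx":0,"dy":0,"dz":0,"wx":0,"wy":0,"wz":0,"fingers":1},{"dx":0,"dy":0,"dz":0,"wx":0,"wy":0,"wz":0,"fingers":1}]'
```

```text
t: 4.7
ee_pos: [0.5076, 0.0072, 0.1638]
tcp_rot: [0.991, 0.137, 0.0, 0.0]
force: [-0.8, -0.0, 8.2]
gripper_width: 0.0007
grip_force: 3.4
t: 5.0
ee_pos: [0.5077, 0.0072, 0.1628]
tcp_rot: [0.991, 0.137, 0.0, 0.0]
force: [-2.7, -0.1, 9.2]
gripper_width: 0.0005
grip_force: 4.4
```

At 9 N, well above the 3 N friction, blue is at its stop. Lifting off straight and going across to yellow.

```bash
python3 -m inch '[{"dx":0,"dy":0,"dz":-0.65,"wx":0,"wy":0,"wz":0,"fingers":1},{"dx":0,"dy":0,"dz":-0.65,"wx":0,"wy":0,"wz":0,"fingers":1},{"dx":0,"dy":0,"dz":0,"wx":0,"wy":0,"wz":0,"fingers":1},{"dx":0.66,"dy":0.4,"dz":0,"wx":0,"wy":0,"wz":0,"fingers":1},{"dx":0.66,"dy":0.4,"dz":0,"wx":0,"wy":0,"wz":0,"fingers":1},{"dx":0.66,"dy":0.4,"dz":0,"wx":0,"wy":0,"wz":0,"fingers":1},{"dx":0.66,"dy":0.4,"dz":0,"wx":0,"wy":0,"wz":0,"fingers":1},{"dx":0,"dy":0,"dz":0,"wx":0,"wy":0,"wz":0,"fingers":1},{"dx":0,"dy":0,"dz":0,"wx":0,"wy":0,"wz":0,"fingers":1}]'; python3 look.py w4
```

```text
t: 5.9
ee_pos: [0.6261, -0.0257, 0.2125]
tcp_rot: [0.991, 0.137, -0.001, -0.0]
force: [0.8, 1.0, -0.1]
gripper_width: 0.0004
grip_force: 0.0
5.9 [ 0.6261 -0.0257  0.2125] [[0.963, 0.271, -0.002], [0.271, -0.963, 0.0], [-0.002, -0.001, -1.0]] [ 0.81  1.03 -0.13] 0.0004465133478348933
yellow [322.3 255.3] 1140 [ 0.6302 -0.0248  0.176 ]
green [194.3 288. ] 1228 [0.5852 0.0497 0.176 ]
centre (0.5701363541244057-0.010201641844099704j) yaw 166.107109137348 resid mm [0.3 0.3]
{'blue': np.complex128(0.5099500846970872+0.004685029120969615j), 'red': np.complex128(0.5552496831593363-0.07038791127141811j), 'yellow': np.complex128(0.6303226235517241-0.025088312809169025j), 'green': np.complex128(0.585023025089475+0.049984627583218706j)}
```

View pics/w4.png

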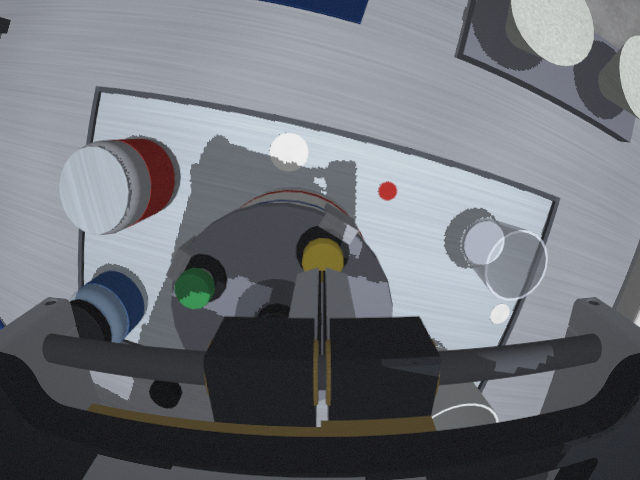

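The yellow cap is at (322,255), directly below the tips at (321,272), and the pot has not moved. Pressing yellow.

```bash
python3 -m inch '[{"dx":0,"dy":0,"dz":0.33,"wx":0,"wy":0,"wz":0,"fingers":1},{"dx":0,"dy":0,"dz":0.33,"wx":0,"wy":0,"wz":0,"fingers":1},{"dx":0,"dy":0,"dz":0.1,"wx":0,"wy":0,"wz":0,"fingers":1},{"dx":0,"dy":0,"dz":0.1,"wx":0,"wy":0,"wz":0,"fingers":1},{"dx":0,"dy":0,"dz":0.1,"wx":0,"wy":0,"wz":0,"fingers":1},{"dx":0,"dy":0,"dz":0.1,"wx":0,"wy":0,"wz":0,"fingers":1},{"dx":0,"dy":0,"dz":0.1,"wx":0,"wy":0,"wz":0,"fingers":1},{"dx":0,"dy":0,"dz":0,"wx":0,"wy":0,"wz":0,"fingers":1},{"dx":0,"dy":0,"dz":0,"wx":0,"wy":0,"wz":0,"fingers":1}]'
python3 -m inch '[{"dx":0,"dy":0,"dz":0.05,"wx":0,"wy":0,"wz":0,"fingers":1},{"dx":0,"dy":0,"dz":0,"wx":0,"wy":0,"wz":0,"fingers":1},{"dx":0,"dy":0,"dz":0,"wx":0,"wy":0,"wz":0,"fingers":1}]'
```

```text
t: 6.85
ee_pos: [0.6266, -0.0258, 0.1679]
tcp_rot: [0.991, 0.137, 0.0, -0.0]
force: [-1.2, 0.5, 1.3]
gripper_width: 0.0003
grip_force: 0.6
t: 7.15
ee_pos: [0.6266, -0.0258, 0.166]
tcp_rot: [0.991, 0.137, 0.0, 0.0]
force: [-1.2, -0.2, 3.2]
gripper_width: 0.0007
grip_force: 1.3
```

```bash
python3 -m inch '[{"dx":0,"dy":0,"dz":0.05,"wx":0,"wy":0,"wz":0,"fingers":1},{"dx":0,"dy":0,"dz":0.03,"wx":0,"wy":0,"wz":0,"fingers":1},{"dx":0,"dy":0,"dz":0,"wx":0,"wy":0,"wz":0,"fingers":1},{"dx":0,"dy":0,"dz":0,"wx":0,"wy":0,"wz":0,"fingers":1}]'
```

```text
t: 7.55
ee_pos: [0.6267, -0.0258, 0.1633]
tcp_rot: [0.991, 0.137, 0.0, 0.0]
force: [-2.2, 0.3, 6.6]
gripper_width: 0.0006
grip_force: 3.9
```

```bash
python3 -m inch '[{"dx":0,"dy":0,"dz":0.03,"wx":0,"wy":0,"wz":0,"fingers":1},{"dx":0,"dy":0,"dz":0,"wx":0,"wy":0,"wz":0,"fingers":1},{"dx":0,"dy":0,"dz":0,"wx":0,"wy":0,"wz":0,"fingers":1}]'; python3 -m inch '[{"dx":0,"dy":0,"dz":-0.65,"wx":0,"wy":0,"wz":0,"fingers":1},{"dx":0,"dy":0,"dz":-0.65,"wx":0,"wy":0,"wz":0,"fingers":1},{"dx":0,"dy":0,"dz":0,"wx":0,"wy":0,"wz":0,"fingers":1},{"dx":-0.71,"dy":0.17,"dz":0,"wx":0,"wy":0,"wz":0,"fingers":1},{"dx":-0.71,"dy":0.17,"dz":0,"wx":0,"wy":0,"wz":0,"fingers":1},{"dx":-0.71,"dy":0.17,"dz":0,"wx":0,"wy":0,"wz":0,"fingers":1},{"dx":0,"dy":0,"dz":0,"wx":0,"wy":0,"wz":0,"fingers":1},{"dx":0,"dy":0,"dz":0,"wx":0,"wy":0,"wz":0,"fingers":1}]'; python3 look.py w5
```

```text
t: 7.85
ee_pos: [0.6268, -0.0258, 0.1624]
tcp_rot: [0.991, 0.137, 0.001, 0.0]
force: [-2.6, 0.8, 10.0]
gripper_width: 0.0002
grip_force: 4.8
t: 8.65
ee_pos: [0.5499, -0.0687, 0.213]
tcp_rot: [0.991, 0.137, -0.0, -0.0]
force: [0.1, -1.0, -0.8]
gripper_width: 0.0004
grip_force: 0.0
8.65 [ 0.5499 -0.0687  0.213 ] [[0.963, 0.271, -0.0], [0.271, -0.963, 0.0], [-0.0, -0.0, -1.0]] [ 0.11 -1.02 -0.76] 0.000359795355378689
blue [199.4 282.3] 1132 [0.5141 0.0041 0.176 ]
red [322.1 255.2] 1128 [ 0.554  -0.0677  0.176 ]
yellow [288.2 121.6] 1399 [ 0.6261 -0.0271  0.176 ]
green [154.5 160.6] 1331 [0.5841 0.049  0.176 ]
centre (0.5695731941056346-0.010402894475701195j) yaw 164.98658576320287 resid mm [4.7 2.7 3.4 1.6]
{'blue': np.complex128(0.5096895514310155+0.005657906874746222j), 'red': np.complex128(0.5535123927551872-0.07028653715032034j), 'yellow': np.complex128(0.6294568367802537-0.02646369582614861j), 'green': np.complex128(0.585633995456082+0.04948074819891794j)}
```

View pics/w5.png

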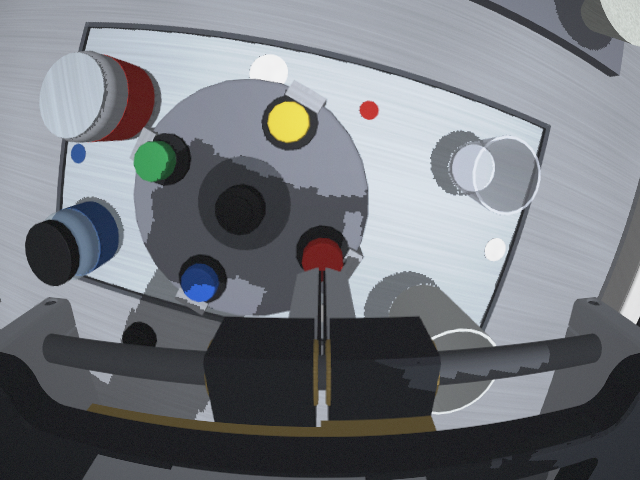

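Yellow at (289,122) and blue at (200,282) look lowered, and red at (322,255) is centred below the tips. The black cap at (240,209) is in place. Pressing red.

```bash
python3 -m inch '[{"dx":0,"dy":0,"dz":0.33,"wx":0,"wy":0,"wz":0,"fingers":1},{"dx":0,"dy":0,"dz":0.33,"wx":0,"wy":0,"wz":0,"fingers":1},{"dx":0,"dy":0,"dz":0.1,"wx":0,"wy":0,"wz":0,"fingers":1},{"dx":0,"dy":0,"dz":0.1,"wx":0,"wy":0,"wz":0,"fingers":1},{"dx":0,"dy":0,"dz":0.1,"wx":0,"wy":0,"wz":0,"fingers":1},{"dx":0,"dy":0,"dz":0.1,"wx":0,"wy":0,"wz":0,"fingers":1},{"dx":0,"dy":0,"dz":0.1,"wx":0,"wy":0,"wz":0,"fingers":1},{"dx":0,"dy":0,"dz":0.05,"wx":0,"wy":0,"wz":0,"fingers":1},{"dx":0,"dy":0,"dz":0,"wx":0,"wy":0,"wz":0,"fingers":1},{"dx":0,"dy":0,"dz":0,"wx":0,"wy":0,"wz":0,"fingers":1}]'
python3 -m inch '[{"dx":0,"dy":0,"dz":0.05,"wx":0,"wy":0,"wz":0,"fingers":1},{"dx":0,"dy":0,"dz":0.04,"wx":0,"wy":0,"wz":0,"fingers":1},{"dx":0,"dy":0,"dz":0,"wx":0,"wy":0,"wz":0,"fingers":1},{"dx":0,"dy":0,"dz":0,"wx":0,"wy":0,"wz":0,"fingers":1}]'
```

```text
t: 9.7
ee_pos: [0.5501, -0.0684, 0.1653]
tcp_rot: [0.991, 0.137, 0.0, -0.0]
force: [-2.3, 2.0, 3.8]
gripper_width: 0.0004
grip_force: 1.9
t: 10.1
ee_pos: [0.5502, -0.0685, 0.1622]
tcp_rot: [0.991, 0.137, 0.0, 0.0]
force: [-4.1, 2.8, 9.5]
gripper_width: 0.0004
grip_force: 4.9
```

```bash
python3 -m inch '[{"dx":0,"dy":0,"dz":-0.65,"wx":0,"wy":0,"wz":0,"fingers":1},{"dx":0,"dy":0,"dz":-0.65,"wx":0,"wy":0,"wz":0,"fingers":1},{"dx":0,"dy":0,"dz":0,"wx":0,"wy":0,"wz":0,"fingers":1},{"dx":0.4,"dy":-0.66,"dz":0,"wx":0,"wy":0,"wz":0,"fingers":1},{"dx":0.4,"dy":-0.66,"dz":0,"wx":0,"wy":0,"wz":0,"fingers":1},{"dx":0.4,"dy":-0.66,"dz":0,"wx":0,"wy":0,"wz":0,"fingers":1},{"dx":0.4,"dy":-0.66,"dz":0,"wx":0,"wy":0,"wz":0,"fingers":1},{"dx":0,"dy":0,"dz":0,"wx":0,"wy":0,"wz":0,"fingers":1},{"dx":0,"dy":0,"dz":0,"wx":0,"wy":0,"wz":0,"fingers":1}]'; python3 look.py w6
```

```text
t: 11.0
ee_pos: [0.5827, 0.0505, 0.2125]
tcp_rot: [0.991, 0.137, -0.001, 0.0]
force: [0.0, -0.6, 0.1]
gripper_width: 0.0002
grip_force: 0.0
11.0 [0.5827 0.0505 0.2125] [[0.962, 0.272, -0.001], [0.272, -0.962, -0.0], [-0.001, 0.0, -1.0]] [ 0.02 -0.57  0.12] 0.00018798360890006808
red [463.3 334.3] 883 [ 0.5571 -0.0598  0.176 ]
yellow [450.9 223.7] 1256 [ 0.628 -0.02   0.176]
green [322.3 254.8] 1078 [0.5872 0.0515 0.176 ]
centre (0.5708340587469665-0.0039736944071102j) yaw 164.65340487825137 resid mm [4.8 2.6 4.3]
{'blue': np.complex128(0.5110448232599315+0.012435063007023236j), 'red': np.complex128(0.5544253013328331-0.06376292989414517j), 'yellow': np.complex128(0.6306232942340014-0.020382451821243635j), 'green': np.complex128(0.5872428161610999+0.05581554107992477j)}
```

Green is at (322,255), the same place under the tips as the others were. Pressing green.

```bash
python3 -m inch '[{"dx":0,"dy":0,"dz":0.33,"wx":0,"wy":0,"wz":0,"fingers":1},{"dx":0,"dy":0,"dz":0.33,"wx":0,"wy":0,"wz":0,"fingers":1},{"dx":0,"dy":0,"dz":0.1,"wx":0,"wy":0,"wz":0,"fingers":1},{"dx":0,"dy":0,"dz":0.1,"wx":0,"wy":0,"wz":0,"fingers":1},{"dx":0,"dy":0,"dz":0.1,"wx":0,"wy":0,"wz":0,"fingers":1},{"dx":0,"dy":0,"dz":0.1,"wx":0,"wy":0,"wz":0,"fingers":1},{"dx":0,"dy":0,"dz":0.1,"wx":0,"wy":0,"wz":0,"fingers":1},{"dx":0,"dy":0,"dz":0.05,"wx":0,"wy":0,"wz":0,"fingers":1},{"dx":0,"dy":0,"dz":0,"wx":0,"wy":0,"wz":0,"fingers":1},{"dx":0,"dy":0,"dz":0,"wx":0,"wy":0,"wz":0,"fingers":1}]'
python3 -m inch '[{"dx":0,"dy":0,"dz":0.05,"wx":0,"wy":0,"wz":0,"fingers":1},{"dx":0,"dy":0,"dz":0.04,"wx":0,"wy":0,"wz":0,"fingers":1},{"dx":0,"dy":0,"dz":0,"wx":0,"wy":0,"wz":0,"fingers":1},{"dx":0,"dy":0,"dz":0,"wx":0,"wy":0,"wz":0,"fingers":1}]'
```

```text
t: 12.05
ee_pos: [0.5831, 0.0504, 0.1653]
tcp_rot: [0.991, 0.137, 0.0, 0.0]
force: [-2.2, -2.4, 4.0]
gripper_width: 0.0005
grip_force: 1.9
t: 12.45
ee_pos: [0.5832, 0.0504, 0.1623]
tcp_rot: [0.991, 0.137, 0.001, 0.0]
force: [-3.3, -3.4, 9.8]
gripper_width: 0.0006
grip_force: 4.9
```

Now lift clear, back away, and check the catch heights from the outside cameras.

```bash
python3 -m inch '[{"dx":0,"dy":0,"dz":-0.65,"wx":0,"wy":0,"wz":0,"fingers":1},{"dx":0,"dy":0,"dz":-0.65,"wx":0,"wy":0,"wz":0,"fingers":1},{"dx":0,"dy":0,"dz":-0.65,"wx":0,"wy":0,"wz":0,"fingers":1},{"dx":0,"dy":0,"dz":-0.65,"wx":0,"wy":0,"wz":0,"fingers":1},{"dx":-0.6,"dy":0,"dz":0,"wx":0,"wy":0,"wz":0,"fingers":1},{"dx":-0.6,"dy":0,"dz":0,"wx":0,"wy":0,"wz":0,"fingers":1},{"dx":-0.6,"dy":0,"dz":0,"wx":0,"wy":0,"wz":0,"fingers":1},{"dx":-0.6,"dy":0,"dz":0,"wx":0,"wy":0,"wz":0,"fingers":1},{"dx":-0.6,"dy":0,"dz":0,"wx":0,"wy":0,"wz":0,"fingers":1},{"dx":-0.6,"dy":0,"dz":0,"wx":0,"wy":0,"wz":0,"fingers":1},{"dx":0,"dy":0,"dz":0,"wx":0,"wy":0,"wz":0,"fingers":1},{"dx":0,"dy":0,"dz":0,"wx":0,"wy":0,"wz":0,"fingers":1}]'
python3 - <<'E'
from h import *
G={'scene':dict(blue=(254,268),red=(225,305),yellow=(268,329),green=(296,289)),'side':dict(blue=(322,195),red=(305,182),yellow=(272,188),green=(287,202))}
I={}
for n in G:
    I[n]=imaging.get_image(n);cv2.imwrite(f'pics/{n}1.png',I[n][:,:,::-1])
for c in H:
    B={n:near(I[n],c,G[n][c]) for n in G}
    print(c,[(B[n][0].round(1).tolist(),B[n][1]) for n in G],tri([ray(imaging.camera_params(n),B[n][0]) for n in G]).round(4))
cv2.imwrite('pics/cmp.png',np.hstack([cv2.resize(I['scene'][230:370,190:330],(400,400)),cv2.resize(I['side'][150:270,250:370],(400,400))])[:,:,::-1])
E
```

```text
t: 13.65
ee_pos: [0.4447, 0.0116, 0.2657]
tcp_rot: [0.991, 0.137, 0.001, -0.0]
force: [0.1, 0.0, 0.6]
gripper_width: 0.0001
grip_force: 0.0
blue [([253.9, 265.2], np.int32(161)), ([322.0, 193.7], np.int32(86))] [0.5073 0.0066 0.1604]
red [([225.0, 303.0], np.int32(185)), ([305.3, 180.4], np.int32(72))] [ 0.5504 -0.0696  0.1603]
yellow [([267.9, 327.0], np.int32(213)), ([271.9, 187.3], np.int32(76))] [ 0.627  -0.0268  0.1598]
green [([295.5, 286.1], np.int32(155)), ([287.0, 201.3], np.int32(84))] [0.5835 0.0503 0.1606]
```

View pics/cmp.png

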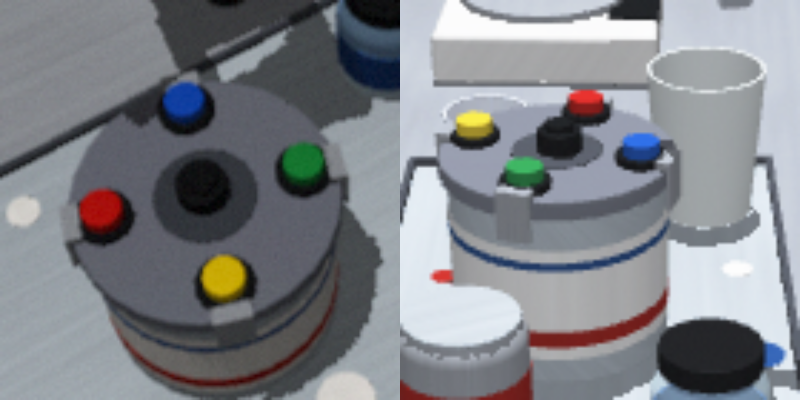

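View pics/scene1.png

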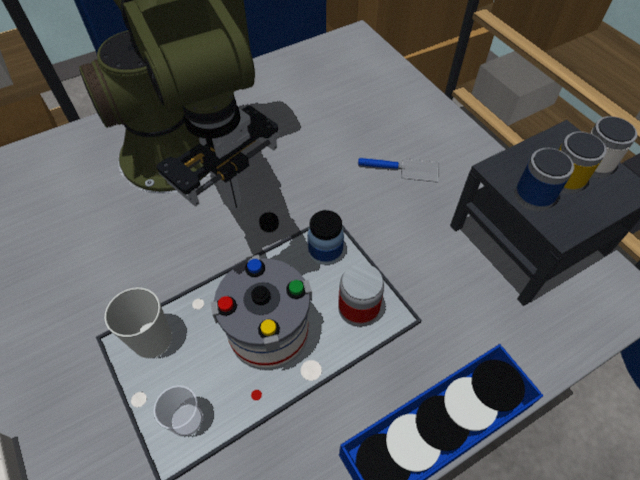

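All four caps now stand at the same height, z about 0.160. Blue and red dropped 9 mm, yellow 10.5 and green 11, which fits slightly different starting travel. The pot, black cap and bystanders are where they were, and the arm is clear of everything.

```bash
python3 -c "
from workcell import job
print(job.finish_job())"
```

```text
the job is handed in; nothing more can be done
None
```

I pressed all four catches down to their stops in the order blue, yellow, red, green, at about 10 N each; nothing else moved in the final pictures, and the job is handed in, with no verdict returned.

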